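# Press a stud into a drive rail with the bench locking pliers

### The job

The aluminium drive rail lies on the bed of the bench-mounted locking pliers with its brass stud still standing proud: slide the rail along the bed, gently, until its nose rests against the rubber-faced end stop inside the jaws. Then press the green handle down until it snaps over centre and stays locked by itself with your hand off it, so that the jaw (not your fingers) presses the stud flush, and after that push the red release lever's tab down so that the pliers spring open. Leave the rail against the stop, everything else on the bench where it is, and treat the pliers without force beyond a firm hand's push.

Things in the scene. Friction and masses are not known exactly. Their poses are not given: they have to be found in the camera images.
- pliers: Locking pliers bolted to the bench, fixed. Origin: on the work surface, mid-width. Own x runs along the pliers from the handle end (-x) to the jaws (+x), z up. Lower jaw: a steel bed 40 mm high, x from -10 to 168 mm (50 mm wide to x = 125, then a tongue 16 mm wide). The upper jaw stands open above it, its tip at x = 80 mm, 130 mm high at most. Push on the pliers with under 30 N.
- bed (a point): Point on the bed's top under the jaw pad, x = 60 mm. Two guides 29 mm apart, 49 mm high, x from 34 to 122 mm, keep the rail straight. In the throat is an end stop with a black rubber face, set by hand: its face is anywhere from x = 11 to 41 mm and not reported, so feel for it. Sliding the rail takes 1 to 3 N; the face yields 5 N/mm for 2.5 mm, then is rigid. Push 4 to 8 N, under 12 N.
- rail_centre (a point): Centre of the loose aluminium drive rail, 120 x 26 x 16 mm, 0.2 to 0.33 kg, lying flat in the guides on the bed along the pliers' x axis (rail's own x = pliers' x, within 1 degree), centre 48 mm above the work surface. It starts 20 to 75 mm short of the stop.
- rail_nose (a point): Middle of the rail's end face that points into the jaws (towards -x of the pliers), 60 mm from the rail's centre. This face comes to rest on the end stop.
- rail_tail (a point): Middle of the rail's outer end face, 60 mm from its centre towards the pliers' +x, 48 mm above the work surface. Pushing this face towards the pliers' -x slides the rail home. It stands free, over the bed's tongue (top 40 mm high) or past it.
- stud_top (a point): Centre of the top of the brass stud, 10 mm across, on the rail 34 mm from the nose. At the start it stands 4 mm proud of the rail's top.
- stud (a joint): How far the stud has been pressed in (m): 0 = standing 4 mm proud, 0.004 = flush. It takes about 12 N on the stud.
- handle (a joint): Angle of the moving handle (rad): 0 = open, sprung up; grows as it is pressed down; 0.70 = centre; 0.84 = locked on its own stop. Pressed straight down at the green grip it takes 1 to 2 N at first, up to about 12 N from 0.25 to 0.6 while the stud goes in, then less; past 0.70 the force vanishes, it snaps to 0.84 and stays. Let go before 0.70 it springs back open.
- handle_grip (a point): Top of the green grip (24 mm wide, 75 mm long) on the moving handle, 95 mm from its hinge, which lies along the pliers' y at x = -70 mm, 88 mm high. The handle is 130 mm long towards -x; open it leans up 48 degrees (this point at x = -121 mm, 170 mm high), locked it is level (x = -165 mm, 105 mm high).
- release (a joint): Angle of the red release lever (rad): 0 = at rest, sprung; grows as its tab is pressed down; 0.70 = stop. With the pliers locked its nose meets the handle at about 0.08 and by about 0.55 has lifted it back over centre, whereupon handle and jaw spring open by themselves. Hinge along the pliers' y at x = -223 mm, 72 mm high.
- release_tab (a point): Top centre of the red tab (30 x 26 mm) at the tail end of the pliers, 46 mm from its hinge towards -x, 81 mm high at rest. Pressed straight down about 20 to 28 mm (up to about 9 N) it frees the pliers; let go, it springs back. The opening handle stays 50 mm clear of it.
- spare_rail: Bystander, leave it alone: aluminium rail like the work rail but without a standing stud, 120 x 26 x 16 mm, lying beside the pliers. Origin: centre of its underside.
- driver: Bystander, leave it alone: orange screwdriver, 200 mm long, lying beside the pliers. Origin: centre of its underside.
Mind the look-alikes: they are no part of the job. Leave any orange or pink look-alike of the part that bears rail_centre alone.

How it is judged (in metres and radians):
On the way, in this order (a step that is already met when the one before it is completed fails the run):
1. the rail's nose rests against the end stop (gap under 1.5 mm), stud still proud, handle open (distance between rail_nose and buffer_c0 below 0.0077 m and value of joint stud below 0.001 m and value of joint handle below 0.1 rad), for 0.2 s.
2. the handle is locked over centre by itself (fingers off it), the stud pressed flush, the rail still at the stop (value of joint handle above 0.78 rad and value of joint stud above 0.0032 m and distance between rail_nose and buffer_c0 below 0.0085 m and contact force between the fingers and pliers below 0.5 N), for 0.4 s.
3. the release lever is pressed while the handle is still locked (value of joint release above 0.12 rad and value of joint handle above 0.6 rad).
At the end, for the whole second after the job is handed in: The pliers stand open again (handle within 0.08 rad of open, release lever sprung back within 0.08 rad), the stud is pressed at least 3.2 mm of its 4 mm, and the rail lies flat on the bed with its nose within about 3 mm of the end stop (value of joint each of handle, release below 0.08 rad and value of joint stud above 0.0032 m and distance between rail_nose and buffer_c0 below 0.009 m and height (world z) of rail_centre below 0.052 m and contact force between the fingers and pliers below 0.5 N); the robot touches nothing.
It fails at once if the rail is pushed with more than 12 N (contact force between the fingers and rail_c0 above 12 N).
It fails at once if the pliers are pushed with more than 30 N (contact force between the fingers and pliers above 30 N).
It fails at once if the stud is pressed by the fingers (over 3 N) (contact force between the fingers and stud_c0 above 3 N).
It fails at once if a bystander is moved by more than 20 mm (distance of any of spare_rail, driver, disk, heatsink, stud_cup, supply, mouse, card from where it was at the start of the episode above 0.02 m).
It also fails if it takes over 70 s, if anything falls off the work surface, if the arm or the gripper's body presses on something with over 40 N, if the wrist force passes 120 N, or if a joint passes its speed limit or range.

### The arm

A 6-joint arm with a two-finger parallel gripper is mounted at the origin on the work surface. World frame = base frame: x ahead of the robot, y to its left, z up, the work surface at z = 0. Lengths are in mm, angles in rad, forces in N, time in s.
With the tool pointing down it reaches from about 350 to 775 mm from the base axis. Payload 7.3 kg.
Tool frame: the origin (TCP) lies midway between the tips of the shut fingers; the grasp point (between the pads) lies 19 mm behind it (bot.tcp_to_grasp is the distance from the TCP to the grasp point, in mm); z points along the fingers, y is the line along which they close (so a half turn about z gives the same grasp; the last joint's range is limited). The gripper opens to 92 mm and grips with 3 to 60 N. Pads are 19 mm wide; open, the fingers measure 130 mm over their backs; the gripper's body (75 mm by 190 mm) begins 47 mm behind the grasp point.
Start: joints at [-1.437, 0.342, 1.524, -0, 1.275, -0.146], TCP at [145.008, -504.596, 226.741] pointing down, gripper open.
Joint ranges: [-2.53, 2.53], [-0.77, 2.02], [0.04, 2.7], [-1, 4.14], [0.28, 2.66], [-3.11, 3.11]. Speed limits (rad/s): [2.57, 2.57, 3.14, 3.14, 3.14, 3.14].

### API

Orientations are given as [roll, pitch, yaw] about the fixed x, y, z axes, in that order (R = Rz(yaw) Ry(pitch) Rx(roll)).
In Python, from plant import bot, viewer gives the robot as it stands. The module is installed in compiled form; this text tells all that it offers.
- The arm moves only by the shell command python3 -m handwheel 'ROWS'. ROWS is text: rows parted by semicolons, each of 7 numbers parted by spaces: the shift along the tool's x, y, z scaled (see below), then the turn, a rotation vector about the tool's x, y, z scaled (see below), then the opening, from -1 (shut) to 1 (fully open), so that 0 is half open. In form: tx ty tz rx ry rz gripper; .... A call has 1 to 8 rows; each row is the pose to reach, as a shift and turn from the pose commanded when the call began, along the tool's axes at that moment, turning the shorter way round; what a row does not reach only later rows make up. The controller multiplies each number of a shift by 10 cm and each number of a turn by pi rad. A row lasts 1/12 s, in which the tool goes at most 41.7 mm and 7.16 degrees, less where a joint would pass 70% of its speed; a pose out of reach is approached as far as the arm can. A call with a number of a shift or a turn outside -1 to 1 is refused whole. A call with a gripper value outside its range is refused whole. The fingers move at their own pace and stop on an object; the grip force is fixed at half the most. Time passes only in rows, so rows that repeat a pose let the fingers close. It gives the time, the measured TCP pose, the force, the opening and the grip force at its end, in the units of the state.
- bot.get_obs(): the state, without advancing time (a new reading comes with each control period).
- viewer.capture(name): name is "side" or "top" or "wrist"; returns a dict with "frame" (384x512x3 uint8, red, green, blue), "fov_y" (degrees; the focal length in pixels is half the picture's height over the tangent of half this angle, whatever the lens; pixels are square), "cx", "cy" (the principal point, pixels), "T" (4x4, takes a point from camera to world coordinates). Camera axes: x right, y down, z forward; pixel columns grow to the right and rows downward; lengths in mm; the calibration is good to about 2 mm. The wrist camera is an equidistant fisheye: a pixel r from the principal point sees the ray r / f radians off the axis. A picture is of the moment at which its call begins. There is no depth.
- bot.close_job(): hands the job in; it is judged then, once.
Trained networks look in a picture, given as the dict that the camera call returned (one of the last four; its "shot" number tells which), for a name from the list of things; names that differ only in an ending like _2 or _b are one class to them, and where a whole thing is asked for, a point or a joint stands for the part that bears it (a point fixed in the world has none). Each returns a list of dicts, best first, with "score" (0 to 1); they miss things now and then, are a little off and sometimes report something else, mostly with a low value. They report only what shows in the picture. A call takes as long as a camera call. They do not tell look-alikes from the thing itself.
- viewer.recognise(target, picture): "centre" ([column, row] in pixels, amid what is visible of it).
- viewer.cut_out(target, picture): "pixels" (384x512 bool, what is visible of it) and "centre" ([column, row] in pixels, amid what is visible of it).
The state is a dict: "time": time; "joint_positions": joint angles; "dq": joint speeds; "tau": joint torques, N m; "tool_pos": TCP position; "tcp_rot": TCP orientation; "contact_force": force on the tool from outside, world axes, zero at the start; "moment": the same for the moment, N m; "grip_width": finger opening in mm; "finger_force": force on a finger pad.
Only numpy, scipy, OpenCV 4.12 (cv2) and the standard library are available. Lean on these libraries where they do the work, as an engineer would, in place of code of your own. Each camera call takes 0.05 s, during which the arm holds its last target. There are 200 camera calls.

## Working session

There is one attempt and no reset: what is moved stays moved. The work goes in short steps, Python scripts to look and compute and a shell command to move; the robot and the scene stay as the last step left them, time stands still between calls to the robot, and variables do not carry over. Pictures are saved under pics/ and viewed, at most 10 in all, crops included, and the job is handed in when it is done.

```bash
mkdir -p pics; python3 - <<'E'
from plant import bot, viewer
import cv2,numpy as np
o=bot.get_obs();print({k:np.round(v,3) for k,v in o.items()})
ims=[]
for n in("side","top"):
    p=viewer.capture(n);cv2.imwrite(f"pics/{n}1.png",p["frame"][:,:,::-1]);print(n,p["fov_y"],p["cx"],p["cy"],np.round(p["T"],3).tolist())
    for t in("pliers","rail_centre","rail_nose","rail_tail","stud_top","handle_grip","release_tab","bed","spare_rail","driver"):
        print(t,[(np.round(d["centre"]).tolist(),round(d["score"],2)) for d in viewer.recognise(t,p)[:3]])
E
```

```text
{'time': np.float64(0.0), 'joint_positions': array([-1.437,  0.343,  1.525,  0.   ,  1.275, -0.146]), 'dq': array([-0.001,  0.002,  0.001,  0.001, -0.001, -0.001]), 'tau': array([ 2.0000e-03, -4.3123e+01, -2.4422e+01,  7.2000e-02,  5.6000e-02,
       -0.0000e+00]), 'tool_pos': array([ 144.967, -504.181,  226.052]), 'tcp_rot': array([-3.14, -0.  ,  0.28]), 'contact_force': array([ 0.375,  0.404, -0.288]), 'moment': array([ 0.   ,  0.009, -0.017]), 'finger_force': np.float64(0.0), 'grip_width': np.float64(91.684)}
side 46.76547756406996 263.5738231721245 186.86636285285664 [[-0.971, -0.18, 0.16, 309.801], [-0.241, 0.749, -0.618, 723.489], [-0.008, -0.638, -0.77, 1060.721], [0.0, 0.0, 0.0, 1.0]]
pliers [([238.0, 223.0], 0.73)]
rail_centre [([302.0, 278.0], 0.95), ([309.0, 182.0], 0.94), ([344.0, 155.0], 0.88)]
rail_nose [([272.0, 169.0], 0.83), ([342.0, 155.0], 0.78), ([302.0, 276.0], 0.68)]
rail_tail [([305.0, 280.0], 0.94), ([345.0, 154.0], 0.77), ([270.0, 168.0], 0.71)]
stud_top []
handle_grip [([236.0, 210.0], 0.78)]
release_tab [([208.0, 266.0], 0.76)]
bed [([236.0, 219.0], 0.89)]
spare_rail [([281.0, 226.0], 0.71)]
driver [([218.0, 204.0], 0.73)]
top 46.23763184617364 248.39974051795417 196.0913335706078 [[0.006, -0.981, 0.196, 322.789], [-1.0, -0.009, -0.016, -9.008], [0.018, -0.196, -0.981, 1108.752], [0.0, 0.0, 0.0, 1.0]]
pliers [([218.0, 188.0], 0.88)]
rail_centre [([307.0, 262.0], 0.88), ([305.0, 204.0], 0.79), ([172.0, 272.0], 0.7)]
rail_nose [([171.0, 270.0], 0.81), ([304.0, 205.0], 0.67), ([363.0, 213.0], 0.65)]
rail_tail [([305.0, 258.0], 0.97), ([367.0, 295.0], 0.91), ([303.0, 205.0], 0.67)]
stud_top [([240.0, 237.0], 0.33)]
handle_grip [([205.0, 173.0], 0.81), ([239.0, 236.0], 0.47), ([146.0, 172.0], 0.25)]
release_tab [([142.0, 173.0], 0.86), ([301.0, 204.0], 0.32), ([218.0, 186.0], 0.27)]
bed [([217.0, 188.0], 0.65)]
spare_rail [([253.0, 155.0], 0.17)]
driver [([255.0, 160.0], 0.82)]
```

```bash
python3 - <<'E'
import cv2
a=cv2.imread("pics/top1.png")[110:320,120:400];cv2.imwrite("pics/top1c.png",cv2.resize(a,(800,600),interpolation=cv2.INTER_CUBIC))
a=cv2.imread("pics/side1.png")[130:310,180:420];cv2.imwrite("pics/side1c.png",cv2.resize(a,(800,600),interpolation=cv2.INTER_CUBIC))
E
```

```text
(no output)
```

View pics/top1c.png

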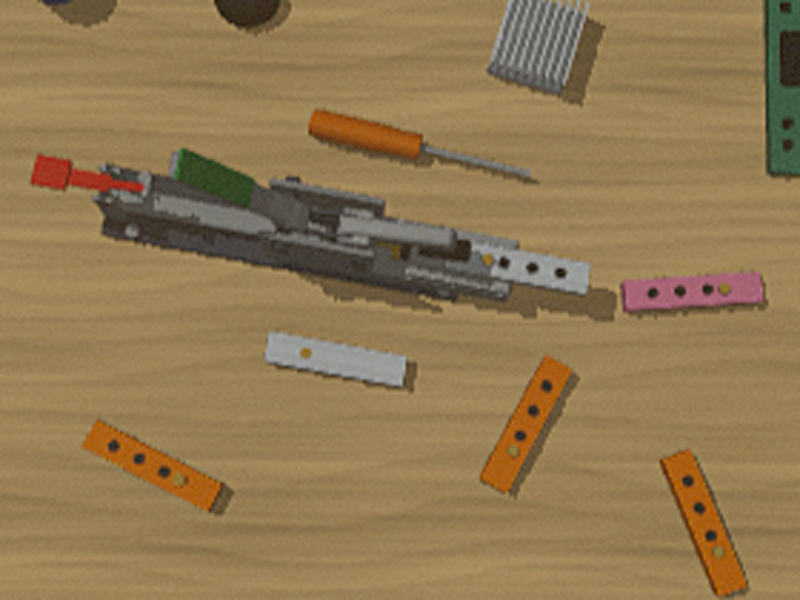

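View pics/side1c.png

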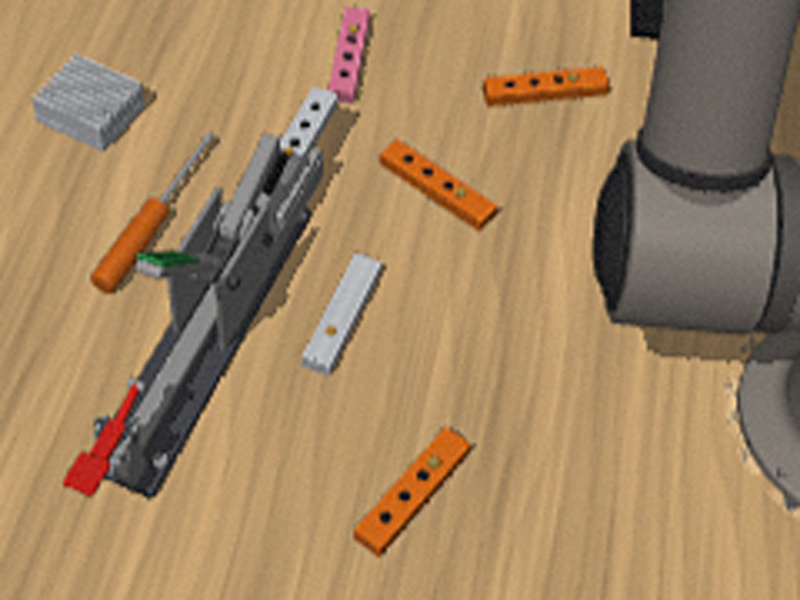

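The top view crop shows the red tab at the left (about 52,172), the green grip (215,178) and the silver work rail protruding right, with its tail at (589,277) and the stud at (489,259). The spare rail, orange and pink rails lie clear of it. The side view agrees.

```bash
cat > h.py <<'E'
import numpy as np
def ray(p,uv):
    f=192/np.tan(np.radians(p["fov_y"]/2))
    d=p["T"][:3,:3]@np.array([(uv[0]-p["cx"])/f,(uv[1]-p["cy"])/f,1]);return p["T"][:3,3],d
def atz(p,uv,z):
    c,d=ray(p,uv);return c+d*(z-c[2])/d[2]
E
python3 - <<'E'
from plant import bot, viewer
import cv2,numpy as np
from h import *
t=viewer.capture("top");s=viewer.capture("side")
c=lambda u,v:(120+u/2.857-.3,110+v/2.857-.3)
k=lambda u,v:(180+u/3.333-.3,130+v/3.333-.3)
for n,u,z in(("tab",c(52,172),81),("stud",c(489,259),60),("h1",c(504,262),56),("h3",c(561,272),56),("tail",c(589,277),56),("grip",c(215,178),170)):print("top",n,np.round(atz(t,u,z),1))
for n,u,z in(("tab",k(88,472),81),("h1",k(295,143),56),("h3",k(316,106),56),("tail",k(324,92),56),("grip",k(166,259),170)):print("side",n,np.round(atz(s,u,z),1))
# precise segmentation
for nm,p in(("top",t),("side",s)):
    h=cv2.cvtColor(p["frame"],cv2.COLOR_RGB2HSV);
    red=((h[...,0]<6)|(h[...,0]>174))&(h[...,1]>170)
    gr=(h[...,0]>45)&(h[...,0]<75)&(h[...,1]>120)
    for n,m,z in(("red",red,81),("green",gr,170)):
        m=m.astype(np.uint8);k_,l,st,ce=cv2.connectedComponentsWithStats(m)
        for i in range(1,k_):
            if st[i,4]>20: print(nm,n,st[i],np.round(ce[i],1),np.round(atz(p,ce[i],z),1))
E
```

```text
top tab [588.2 233.5  81. ]
top stud [ 522.8 -127.7   60. ]
top h1 [ 521.1 -140.6   56. ]
top h3 [ 513.  -188.2   56. ]
top tail [ 509.  -211.5   56. ]
top grip [561.8  90.3 170. ]
side tab [586.4 234.9  81. ]
side h1 [ 518.4 -139.7   56. ]
side h3 [ 510.2 -188.6   56. ]
side tail [ 507.  -207.7   56. ]
side grip [561.9  94.3 170. ]
top red [131 165  39  12 213] [145.5 171.4] [584.9 215.6  81. ]
top green [181 162  10  11  24] [184.3 166. ] [574.8 113.6 170. ]
top green [186 166  15  13  48] [193.8 171.6] [562.7  92.8 170. ]
side red [199 246  22  33 210] [209.4 265.5] [583.7 217.4  81. ]
side green [ 334    0   68   37 2139] [368.5  16.3] [ 309.7 -902.6  170. ]
side green [221 206  18   4  46] [229.3 207.1] [562.6  93.5 170. ]
```

View pics/top1.png

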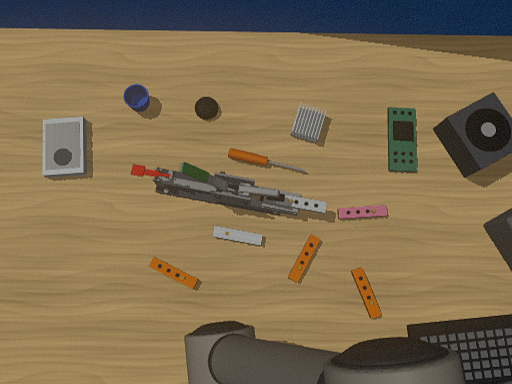

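```bash
cat >> h.py <<'E'
O=np.array([539.9,-30.6,0]);u=np.array([-.1763,-.9843,0]);v=np.array([.9843,-.1763,0]) # v = -pliers y
def pl(p): d=np.asarray(p)-O; return np.array([d@u,d@v,d[2]])
def go(px,pv,z,yaw=None):
    from plant import bot
    from scipy.spatial.transform import Rotation as R
    o=bot.get_obs();r=R.from_euler('xyz',o["tcp_rot"]);t=O+px*u+pv*v+[0,0,z]
    print("shift",np.round(r.inv().apply(t-o["tool_pos"])/100,3),"turn",np.round((r.inv()*R.from_euler('xyz',[np.pi,0,1.394])).as_rotvec()/np.pi,4))
    print("t",o["time"],"pl",np.round(pl(o["tool_pos"]),1),"F(u,v,z)",np.round([o["contact_force"]@u,o["contact_force"]@v,o["contact_force"][2]],2),o["grip_width"])
E
python3 -c "
from h import *
go(215,0,226)"
```

```text
shift [ 4.156 -1.536  0.007] turn [ 0.      0.     -0.3547]
t 1.2 pl [ 536.2 -305.1  226.7] F(u,v,z) [0.11 0.54 0.36] 91.61279751066768
```

The full top view shows the path from the start to the rail tail is clear; the bigger objects are at the edges.

```bash
python3 -m handwheel '1 -0.37 0 0 0 -0.3 -1;1 -0.37 0 0 0 -0.3 -1;1 -0.37 0 0 0 -0.3 -1;1 -0.37 0 0 0 -0.3 -1;1 -0.37 0 0 0 -0.3 -1;1 -0.37 0 0 0 -0.3 -1;1 -0.37 0 0 0 -0.3 -1;1 -0.37 0 0 0 -0.3 -1'; python3 -c "
from h import *
go(215,0,226)"
```

```text
time: 1.87
tool_pos: [231.0, -441.3, 226.8]
tcp_rot: [3.142, 0.0, 1.229]
contact_force: [-0.6, -0.1, 0.0]
grip_width: 43.0
finger_force: 0.0
shift [2.784 1.886 0.008] turn [ 0.      0.0001 -0.0525]
t 1.8667 pl [ 458.7 -231.6  226.8] F(u,v,z) [ 0.15 -0.57  0.01] 42.98596528582281
```

```bash
python3 -m handwheel '1 0.68 0 0 0 -0.0525 -1;1 0.68 0 0 0 -0.0525 -1;1 0.68 0 0 0 -0.0525 -1;1 0.68 0 0 0 -0.0525 -1'; python3 -m handwheel '0.8 1 0 0 0 0 -1;0.8 1 0 0 0 0 -1;0.8 1 0 0 0 0 -1;0.8 1 0 0 0 0 -1';python3 -c "
from h import *
go(215,0,226)"
```

```text
time: 2.2
tool_pos: [333.0, -367.0, 226.9]
tcp_rot: [3.14, -0.002, 1.392]
contact_force: [-0.2, -0.3, -0.7]
grip_width: 16.4
finger_force: 0.0
time: 2.53
tool_pos: [446.5, -307.2, 226.6]
tcp_rot: [3.139, -0.001, 1.392]
contact_force: [-0.6, 0.7, -0.7]
grip_width: 0.4
finger_force: 0.0
shift [0.738 0.43  0.008] turn [ 0.0008 -0.0004 -0.0008]
t 2.5333 pl [288.7 -43.2 226.6] F(u,v,z) [-0.55 -0.66 -0.7 ] 0.37189535419089864
```

```bash
python3 -m handwheel '0.74 0.43 0.8 0 0 0 -1;0.74 0.43 0.8 0 0 0 -1;0.74 0.43 0.8 0 0 0 -1;0.74 0.43 0.8 0 0 0 -1'; python3 -m handwheel '0 0 1 0 0 0 -1;0 0 1 0 0 0 -1;0 0 1 0 0 0 -1;0 0 1 0 0 0 -1;0 0 1 0 0 0 -1';python3 - <<'E'
from h import *
go(200,0,46)
from plant import viewer
import cv2
for n in("side","wrist"):
    f=viewer.capture(n)["frame"][:,:,::-1]
    if n=="side": f=cv2.resize(f[110:260,200:400],(800,600),interpolation=cv2.INTER_CUBIC)
    cv2.imwrite(f"pics/{n}2.png",f)
E
```

```text
time: 2.87
tool_pos: [497.3, -241.1, 141.9]
tcp_rot: [-3.134, -0.004, 1.39]
contact_force: [-1.1, 1.1, -0.7]
grip_width: 0.4
finger_force: 0.0
time: 3.28
tool_pos: [497.3, -246.1, 46.9]
tcp_rot: [-3.141, -0.0, 1.387]
contact_force: [0.7, 0.5, 1.0]
grip_width: 0.7
finger_force: 0.0
shift [0.197 0.038 0.009] turn [-0.0003 -0.     -0.0024]
t 3.2833 pl [219.7  -3.9  46.9] F(u,v,z) [-0.66  0.58  1.  ] 0.6796320900837047
```

View pics/side2.png

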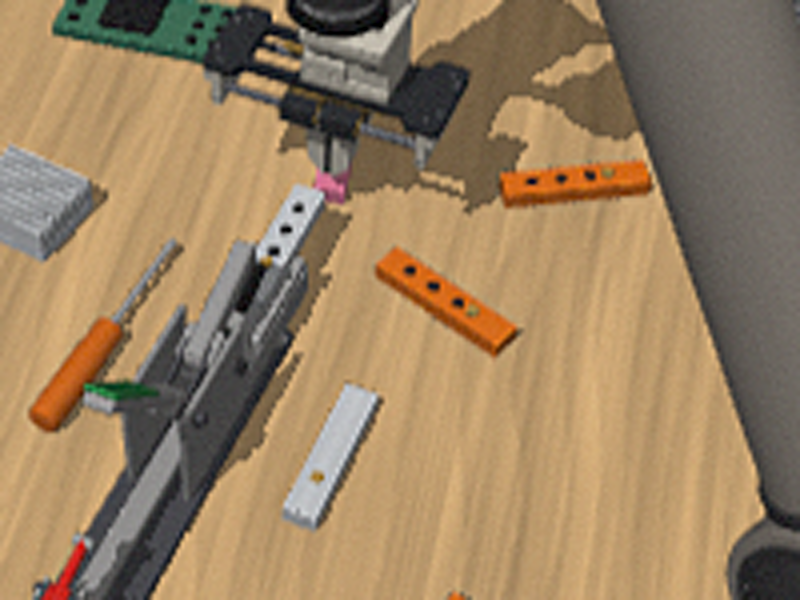

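View pics/wrist2.png

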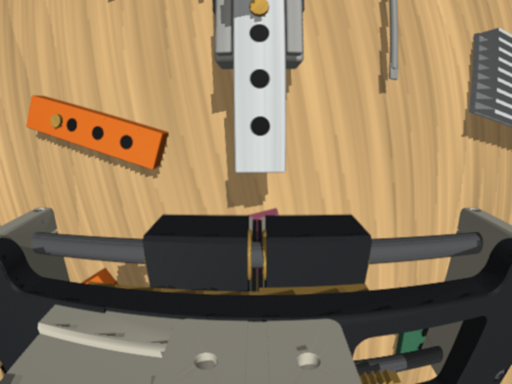

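The rail is centred in front of the shut fingers (rail at column 260, fingers at 257), and its tail is about 30 mm ahead. The fingers sit above the pink rail without touching it.

```bash
cat >> h.py <<'E'
def look(n=5):
    from plant import bot,viewer
    F=[];P=[]
    for i in range(n):
        o=bot.get_obs();F.append(o["contact_force"]);P.append(o["tool_pos"]);viewer.capture("wrist")
    F=np.mean(F,0);print("t",o["time"],"pl",np.round(pl(np.mean(P,0)),2),"Fu",round(F@u,2),"Fz",round(F[2],2))
E
python3 -m handwheel '0.1 0.03 0.01 0 0 0 -1;0.2 0.03 0.01 0 0 0 -1;0.2 0.03 0.01 0 0 0 -1'; python3 -c "
from h import *
look()"; python3 -m handwheel '0.03 0 0 0 0 0 -1;0.06 0 0 0 0 0 -1;0.09 0 0 0 0 0 -1;0.12 0 0 0 0 0 -1;0.15 0 0 0 0 0 -1;0.15 0 0 0 0 0 -1'; python3 -c "
from h import *
look()"
```

```text
time: 3.63
tool_pos: [505.0, -224.4, 46.8]
tcp_rot: [3.14, -0.0, 1.389]
contact_force: [-0.3, 0.8, -0.1]
grip_width: 0.1
finger_force: 0.0
t 3.8333 pl [197.97  -0.26  46.43] Fu -0.51 Fz 0.06
time: 4.38
tool_pos: [507.1, -210.9, 45.7]
tcp_rot: [-3.142, -0.0, 1.388]
contact_force: [0.1, -0.2, -0.2]
grip_width: 0.6
finger_force: 0.0
t 4.5833 pl [183.48  -0.51  45.69] Fu -0.22 Fz -0.07
```

```bash
python3 - <<'E'
from plant import viewer
import cv2
f=viewer.capture("wrist")["frame"][:,:,::-1]
cv2.imwrite("pics/w3.png",f)
E
```

```text
(no output)
```

View pics/w3.png

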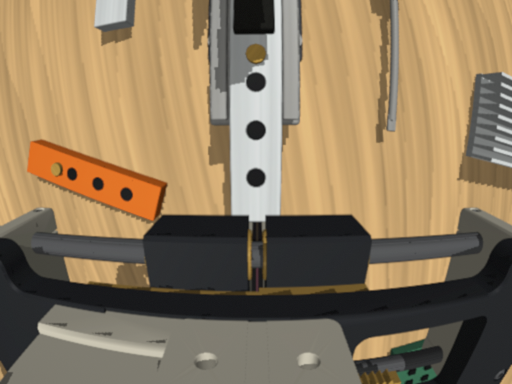

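The rail tail is now against the fingers. The stud-to-guide spacing grew from 61 to 71 rows, so the rail has already slid a few mm with negligible force. I continue and feel for the stop.

```bash
python3 -m handwheel '0.02 0 0 0 0 0 -1;0.04 0 0 0 0 0 -1;0.06 0 0 0 0 0 -1;0.08 0 0 0 0 0 -1;0.1 0 0 0 0 0 -1'; python3 -c "
from h import *
look()"; python3 -m handwheel '0.01 0 0 0 0 0 -1;0.02 0 0 0 0 0 -1'; python3 -c "
from h import *
look()"; 
```

```text
time: 5.1
tool_pos: [508.9, -201.5, 45.7]
tcp_rot: [3.142, 0.0, 1.387]
contact_force: [-0.5, -1.6, -0.3]
grip_width: 0.5
finger_force: 0.6
t 5.3 pl [173.48  -0.44  45.71] Fu 0.56 Fz -0.17
time: 5.52
tool_pos: [509.2, -199.9, 45.7]
tcp_rot: [3.141, 0.0, 1.387]
contact_force: [-0.1, -0.8, 0.4]
grip_width: 0.8
finger_force: 0.7
t 5.7167 pl [171.88  -0.36  45.73] Fu 0.97 Fz -0.06
```

```bash
python3 -m handwheel '0.01 0 0 0 0 0 -1;0.02 0 0 0 0 0 -1;0.03 0 0 0 0 0 -1'; python3 -c "
from h import *
look()"; python3 -m handwheel '0.008 0 0 0 0 0 -1;0.015 0 0 0 0 0 -1'; python3 -c "
from h import *
look()"; 
```

```text
time: 6.02
tool_pos: [509.8, -196.8, 45.7]
tcp_rot: [3.142, 0.0, 1.387]
contact_force: [-0.1, -1.2, -0.8]
grip_width: 0.6
finger_force: 0.7
t 6.2167 pl [168.72  -0.37  45.73] Fu 0.68 Fz 0.23
time: 6.43
tool_pos: [510.0, -195.4, 45.7]
tcp_rot: [3.141, 0.0, 1.387]
contact_force: [-1.0, -1.8, -0.6]
grip_width: 0.6
finger_force: 0.7
t 6.6333 pl [167.33  -0.36  45.73] Fu 1.11 Fz 0.15
```

```bash
python3 -m handwheel '0.008 0 0 0 0 0 -1;0.015 0 0 0 0 0 -1'; python3 -c "
from h import *
look(4)"; 
```

```text
time: 6.85
tool_pos: [510.3, -193.9, 45.7]
tcp_rot: [3.142, 0.0, 1.387]
contact_force: [-0.5, -1.5, -0.3]
grip_width: -0.1
finger_force: 0.7
t 7.0 pl [165.82  -0.35  45.72] Fu 1.26 Fz -0.03
```

```bash
python3 -m handwheel '0.008 0 0 0 0 0 -1;0.015 0 0 0 0 0 -1'; python3 -c "
from h import *
look(4)"; 
```

```text
time: 7.22
tool_pos: [510.6, -192.4, 45.7]
tcp_rot: [3.141, 0.0, 1.387]
contact_force: [0.1, -1.7, 0.7]
grip_width: 0.7
finger_force: 0.8
t 7.3667 pl [164.29  -0.35  45.72] Fu 1.15 Fz 0.42
```

```bash
python3 -m handwheel '0.008 0 0 0 0 0 -1;0.015 0 0 0 0 0 -1'; python3 -c "
from h import *
look(4)"; 
```

```text
time: 7.58
tool_pos: [510.9, -190.9, 45.7]
tcp_rot: [3.142, 0.0, 1.387]
contact_force: [0.1, -0.8, 0.0]
grip_width: 0.0
finger_force: 0.8
t 7.7333 pl [162.8   -0.33  45.73] Fu 1.36 Fz 0.05
```

```bash
python3 -m handwheel '0.008 0 0 0 0 0 -1;0.015 0 0 0 0 0 -1'; python3 -c "
from h import *
look(4)"; 
```

```text
time: 7.95
tool_pos: [511.2, -189.9, 45.7]
tcp_rot: [3.141, 0.001, 1.387]
contact_force: [-1.1, -5.6, -0.8]
grip_width: 0.4
finger_force: 2.7
t 8.1 pl [161.82  -0.17  45.74] Fu 5.41 Fz -1.1
```

The force jumped to about 5.4 N, so the rail is on the rubber stop. I hold briefly, back off and go up.

```bash
python3 -m handwheel '0 0 0 0 0 0 -1;0 0 0 0 0 0 -1;-0.02 0 0 0 0 0 -1;-0.04 0 0 0 0 0 -1;-0.1 0 0 0 0 0 -1;-0.3 0 0 0 0 0 -1;-0.3 0 0 0 0 0 -1'; python3 -m handwheel '0 0 -1 0 0 0 -1;0 0 -1 0 0 0 -1;0 0 -1 0 0 0 -1';  python3 -m handwheel '0 0 -1 0 0 0 -1;0 0 -1 0 0 0 -1;0 0 -1 0 0 0 -1'; python3 -c "
from h import *
go(-126,0,245)"
```

```text
time: 8.73
tool_pos: [505.6, -221.2, 45.8]
tcp_rot: [3.141, 0.001, 1.386]
contact_force: [-0.1, -0.0, 0.7]
grip_width: 0.3
finger_force: 0.0
time: 8.98
tool_pos: [507.3, -219.7, 150.4]
tcp_rot: [3.136, 0.002, 1.387]
contact_force: [0.1, -0.8, 0.9]
grip_width: 0.8
finger_force: 0.0
time: 9.23
tool_pos: [507.1, -219.3, 251.5]
tcp_rot: [3.134, 0.002, 1.387]
contact_force: [0.8, -0.2, 0.0]
grip_width: 0.3
finger_force: 0.0
shift [ 3.175 -0.03   0.058] turn [ 0.0024  0.0007 -0.0021]
t 9.2333 pl [191.5   1.  251.5] F(u,v,z) [0.08 0.85 0.01] 0.340055437530983
```

```bash
python3 -m handwheel '1 0 0 0 0 0 -1;1 0 0 0 0 0 -1;1 0 0 0 0 0 -1'; python3 -m handwheel '1 0 0 0 0 0 -1;1 0 0 0 0 0 -1;1 0 0 0 0 0 -1'; python3 -m handwheel '1 0 0 0 0 0 -1;1 0 0 0 0 0 -1;1 0 0 0 0 0 -1;1 0 0 0 0 0 -1;1 0 0 0 0 0 -1'; python3 -c "
from h import *
go(-118,0,198)
from plant import viewer
import cv2
f=viewer.capture('wrist')['frame'][:,:,::-1]
cv2.imwrite('pics/w4.png',f)"
```

```text
time: 9.48
tool_pos: [524.0, -116.6, 246.2]
tcp_rot: [3.141, -0.002, 1.388]
contact_force: [0.2, 0.2, -0.2]
grip_width: 0.3
finger_force: 0.0
time: 9.73
tool_pos: [542.1, -17.6, 245.7]
tcp_rot: [-3.141, -0.002, 1.39]
contact_force: [0.3, 0.2, -1.3]
grip_width: 0.2
finger_force: 0.0
time: 10.15
tool_pos: [560.0, 77.1, 245.4]
tcp_rot: [-3.141, 0.0, 1.39]
contact_force: [0.1, 0.6, 0.1]
grip_width: 0.6
finger_force: 0.0
shift [ 0.085 -0.008  0.473] turn [-0.0003  0.0001 -0.0014]
t 10.15 pl [-109.5    0.8  245.4] F(u,v,z) [-0.63 -0.06  0.12] 0.5716852154401427
```

View pics/w4.png

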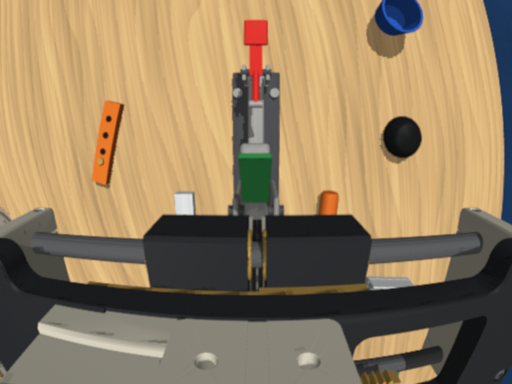

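The green grip (255,178) and the red tab (256,33) both lie centred ahead of the fingers. I go above the grip and press down along its arc.

```bash
python3 -m handwheel '0.085 0 0.3 0 0 0 -1;0.085 0 0.47 0 0 0 -1;0.085 0 0.47 0 0 0 -1'; python3 -m handwheel '0.03 0 0.05 0 0 0 -1;0.06 0 0.1 0 0 0 -1;0.09 0 0.15 0 0 0 -1;0.12 0 0.2 0 0 0 -1;0.15 0 0.25 0 0 0 -1;0.18 0 0.3 0 0 0 -1'; python3 -c "
from h import *
look(3)"
```

```text
time: 10.45
tool_pos: [559.7, 83.0, 195.1]
tcp_rot: [-3.134, 0.002, 1.385]
contact_force: [-0.6, 0.1, -0.2]
grip_width: 0.4
finger_force: 0.0
time: 10.95
tool_pos: [565.5, 102.5, 168.6]
tcp_rot: [3.141, -0.0, 1.387]
contact_force: [-0.3, -0.5, 2.8]
grip_width: 0.3
finger_force: 1.0
t 11.05 pl [-135.68    1.24  167.89] Fu -0.1 Fz 1.14
```

```bash
python3 -m handwheel '0.03 0 0.04 0 0 0 -1;0.06 0 0.08 0 0 0 -1;0.09 0 0.12 0 0 0 -1;0.12 0 0.16 0 0 0 -1;0.14 0 0.2 0 0 0 -1;0.16 0 0.24 0 0 0 -1;0.18 0 0.28 0 0 0 -1;0.2 0 0.32 0 0 0 -1'; python3 -c "
from h import *
look(2)"; python3 -m handwheel '0.02 0 0.04 0 0 0 -1;0.03 0 0.08 0 0 0 -1;0.04 0 0.12 0 0 0 -1;0.04 0 0.12 0 0 0 -1'; python3 -c "
from h import *
look(3)"
```

```text
time: 11.77
tool_pos: [569.8, 123.1, 137.9]
tcp_rot: [3.139, -0.002, 1.387]
contact_force: [-1.5, 3.8, 9.5]
grip_width: 0.2
finger_force: 4.0
t 11.8167 pl [-156.65    2.29  137.47] Fu -2.95 Fz 8.91
time: 12.2
tool_pos: [570.3, 126.7, 124.8]
tcp_rot: [3.14, -0.001, 1.387]
contact_force: [1.0, 0.7, 3.9]
grip_width: 0.4
finger_force: 2.0
t 12.3 pl [-160.01    2.21  124.97] Fu -1.93 Fz 4.28
```

```bash
python3 -m handwheel '0 0 0.03 0 0 0 -1;0 0 0.06 0 0 0 -1;0 0 0.09 0 0 0 -1;0 0 0.09 0 0 0 -1'; python3 -c "
from h import *
look(3)"
```

```text
time: 12.68
tool_pos: [568.8, 125.4, 114.5]
tcp_rot: [-3.139, 0.001, 1.387]
contact_force: [-0.5, 1.0, -0.5]
grip_width: 0.2
finger_force: 0.0
t 12.7833 pl [-158.6     1.02  114.7 ] Fu 0.06 Fz -0.35
```

The force vanished at z = 115 mm, so it has snapped over. I lift off and check.

```bash
python3 -m handwheel '0 0 -0.2 0 0 0 -1;0 0 -0.4 0 0 0 -1;0.3 0 -0.6 0 0 0 -1;0.6 0 -0.6 0 0 0 -1;1 0 -0.6 0 0 0 -1;1 0 -0.6 0 0 0 -1;1 0 -0.6 0 0 0 -1'; python3 -c "
from h import *
go(-269,0,120)
from plant import viewer
import cv2
f=viewer.capture('side')['frame'][:,:,::-1]
cv2.imwrite('pics/s5.png',cv2.resize(f[130:310,180:420],(800,600),interpolation=cv2.INTER_CUBIC))"
```

```text
time: 13.42
tool_pos: [587.5, 225.7, 175.1]
tcp_rot: [-3.141, 0.001, 1.39]
contact_force: [-0.4, -1.4, -0.0]
grip_width: 0.2
finger_force: 0.0
shift [ 0.083 -0.016  0.551] turn [-0.0002  0.0002 -0.0012]
t 13.4167 pl [-260.7    1.6  175.1] F(u,v,z) [ 1.47 -0.09 -0.01] 0.2270812115702949
```

View pics/s5.png

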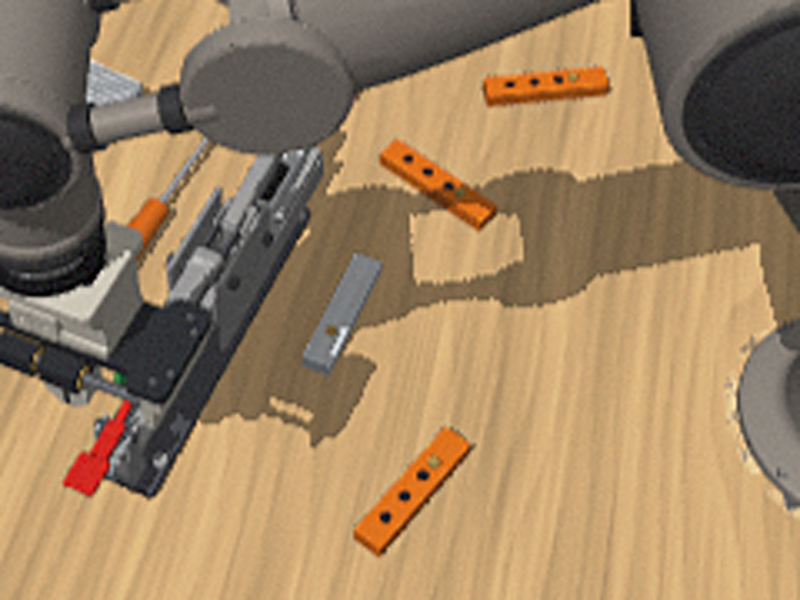

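The handle lies level and locked and the lever is at rest (tab at crop 88,472). Now I press the tab.

```bash
python3 -m handwheel '0.085 0 0.3 0 0 0 -1;0.085 -0.015 0.7 0 0 0 -1;0.085 -0.015 0.82 0 0 0 -1;0.085 -0.015 0.86 0 0 0 -1;0.085 -0.015 0.86 0 0 0 -1'; python3 -c "
from h import *
look(2)"; python3 -m handwheel '0 0 0.03 0 0 0 -1;0 0 0.06 0 0 0 -1;0 0 0.09 0 0 0 -1;0 0 0.12 0 0 0 -1;0 0 0.15 0 0 0 -1;0 0 0.18 0 0 0 -1;0 0 0.21 0 0 0 -1;0 0 0.24 0 0 0 -1'; python3 -c "
from h import *
look(3)"
```

```text
time: 13.88
tool_pos: [587.5, 231.3, 88.6]
tcp_rot: [-3.139, 0.001, 1.386]
contact_force: [0.3, 0.0, 0.1]
grip_width: 0.4
finger_force: 0.0
t 13.9333 pl [-266.49    1.1    89.4 ] Fu 0.08 Fz 0.12
time: 14.65
tool_pos: [588.7, 233.5, 67.0]
tcp_rot: [3.139, -0.002, 1.388]
contact_force: [-1.6, 1.3, 6.6]
grip_width: 0.4
finger_force: 3.5
t 14.75 pl [-268.44    1.44   66.54] Fu -0.99 Fz 5.56
```

```bash
python3 -m handwheel '0 0 0.03 0 0 0 -1;0 0 0.06 0 0 0 -1;0 0 0.09 0 0 0 -1;0 0 0.1 0 0 0 -1;0 0 0.1 0 0 0 -1'; python3 -c "
from h import *
look(3)"; python3 -m handwheel '0 0 0.02 0 0 0 -1;0 0 0.03 0 0 0 -1;0 0 0.03 0 0 0 -1'; python3 -c "
from h import *
look(3)"
```

```text
time: 15.22
tool_pos: [588.9, 233.0, 56.8]
tcp_rot: [3.139, -0.001, 1.387]
contact_force: [-0.4, 0.6, 7.9]
grip_width: 0.6
finger_force: 3.1
t 15.3167 pl [-268.18    1.75   56.91] Fu -0.62 Fz 7.62
time: 15.62
tool_pos: [589.4, 233.6, 55.2]
tcp_rot: [3.137, -0.003, 1.387]
contact_force: [-1.4, 2.0, 12.7]
grip_width: 0.4
finger_force: 5.3
t 15.7167 pl [-268.83    2.18   55.18] Fu -1.88 Fz 12.88
```

```bash
python3 -c "
from plant import viewer
import cv2
f=viewer.capture('side')['frame'][:,:,::-1]
cv2.imwrite('pics/s6.png',cv2.resize(f[130:310,180:420],(800,600),interpolation=cv2.INTER_CUBIC))"
```

```text
(no output)
```

View pics/s6.png

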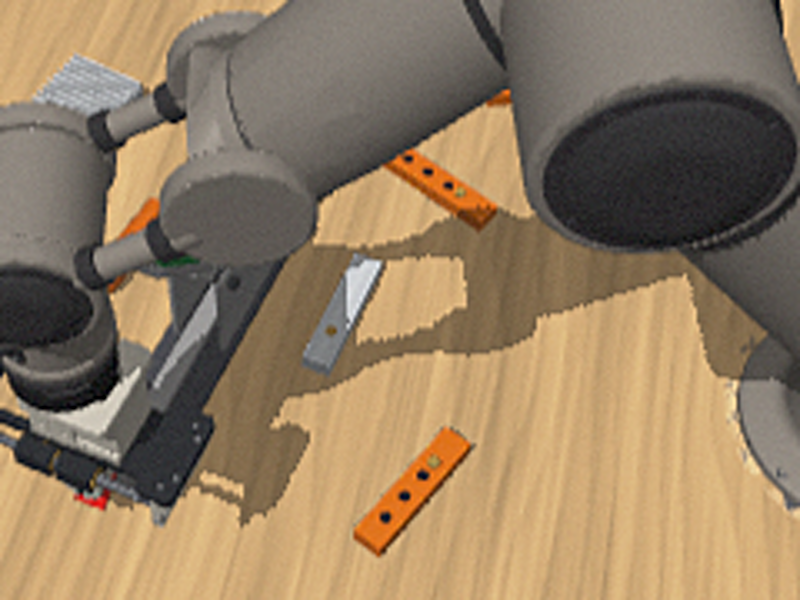

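The green grip is back up (crop 180,258), so the pliers are open. I lift off.

```bash
python3 -m handwheel '0 0 -0.1 0 0 0 -1;0 0 -0.3 0 0 0 -1;0 0 -0.7 0 0 0 -1;0 0 -1 0 0 0 -1;0 0 -1 0 0 0 -1';python3 -m handwheel '0.5 0 -0.9 0 0 0 -1;1 0 -0.9 0 0 0 -1;1 0 -0.9 0 0 0 -1;1 0 -0.9 0 0 0 -1;1 0 -0.9 0 0 0 -1;1 0 -0.9 0 0 0 -1'; python3 -c "
from plant import viewer
import cv2
f=viewer.capture('top')['frame'][:,:,::-1]
cv2.imwrite('pics/t7.png',cv2.resize(f[110:320,120:400],(800,600),interpolation=cv2.INTER_CUBIC))"
```

```text
time: 16.23
tool_pos: [591.1, 233.5, 159.9]
tcp_rot: [3.131, -0.005, 1.387]
contact_force: [0.2, 0.9, 0.8]
grip_width: -0.1
finger_force: 0.0
time: 16.73
tool_pos: [605.9, 331.1, 241.9]
tcp_rot: [-3.141, 0.001, 1.388]
contact_force: [-0.3, -0.5, -0.8]
grip_width: 0.3
finger_force: 0.0
```

View pics/t7.png

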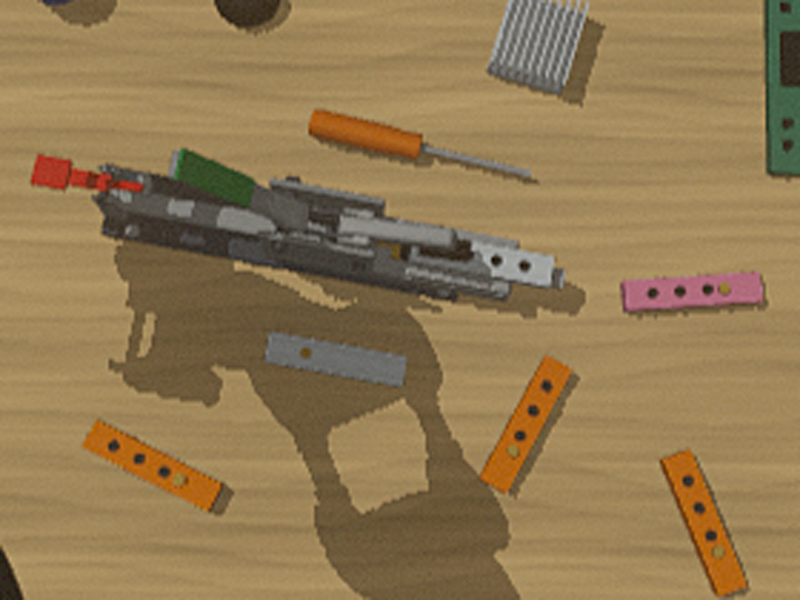

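The pliers are open with the green grip up and the red tab at rest. The rail is home: its outer hole moved from column 561 to 525, about 29 mm. The bystanders have not moved.

```bash
python3 -c "
from plant import bot
print(bot.close_job())"
```

```text
the job is handed in; nothing more can be done
None
```

I handed the job in after about 17 s; no verdict came back. By force readings and pictures, the rail rests on the stop (about 5.4 N push), the handle locked by itself, and the release opened the pliers again. No picture shows the stud itself flush.

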